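Reset the spring-pin stop of a carton gauge

ROBOT

A 6-joint arm with a two-finger parallel gripper is mounted at the origin on the work surface. World frame = base frame: x ahead of the robot, y to its left, z up, the work surface at z = 0. Lengths are in mm, angles in degrees, forces in N, time in s.
With the tool pointing down it reaches from about 300 to 850 mm from the base axis. Payload 4.2 kg.
Tool frame: the origin (TCP) lies at the very end of the fingers, on their centre line; the grasp point (between the pads) lies 19 mm behind it (env.grip_depth is the distance from the TCP to the grasp point, in mm); z points along the fingers, y is the line along which they close (so a half turn about z gives the same grasp; the last joint's range is limited). The gripper opens to 91 mm and grips with 3 to 60 N. Pads are 32 mm wide; open, the fingers measure 118 mm over their backs; the gripper's body (76 mm by 178 mm) begins 60 mm behind the grasp point.
Start: joints at [72.823, 18.312, 89.639, -0, 72.044, -1.146], TCP at [158.796, 552.655, 213.976] pointing down, gripper open.
Joint ranges: [-177.97, 177.97], [-48.28, 115.42], [12.27, 149.76], [-77.06, 257.06], [2.81, 150.46], [-146.56, 146.56]. Speed limits (degrees/s): [147.25, 147.25, 180, 180, 180, 180].

INTERFACE

Orientations are given as [roll, pitch, yaw] about the fixed x, y, z axes, in that order (R = Rz(yaw) Ry(pitch) Rx(roll)).
In Python, from workcell import env, cams gives the robot as it stands.
- The arm moves only by the tool apply_moves, never from a script. Its argument "deltas" is a list of rows, each a list of 5 numbers: the shift along the tool's x, y, z in m, then the turn about the tool's z in rad, then the opening, from -1 (shut) to 1 (fully open), so that 0 is half open. In form: [[tx, ty, tz, roll, gripper], ...]. A call has 1 to 5 rows; each row is the pose to reach, as a shift and turn from the pose commanded when the call began, along the tool's axes at that moment; what a row does not reach only later rows make up. A row lasts 1/10 s, in which the tool goes at most 50 mm and 8.59 degrees, less where a joint would pass 70% of its speed; a pose out of reach is approached as far as the arm can. A call with a gripper value outside its range is refused whole. The fingers move at their own pace and stop on an object; "grip_force" is the grip in N (left out, the last holds). Time passes only in rows, so rows that repeat a pose let the fingers close. It gives the time, the measured TCP pose, the force, the opening and the grip force at its end, in the units of the state.
- env.state(): the state, without advancing time (a new reading comes with each control period).
- cams.grab_frame(name): name is "scene" or "top"; returns the picture (400x640x3 uint8, blue, green, red); there is no depth.
- cams.get_calibration(name): a dict with "mtx" (3x3 intrinsics, pixels), "eye" and "attitude" of the camera in the world. Camera axes: x right, y down, z forward; pixel columns grow to the right and rows downward; lengths in mm; the calibration is good to about 2 mm. A picture is of the moment at which its call begins. get_calibration takes no time and is no camera call.
- env.job_done(): hands the job in; it is judged then, once.
The state is a dict: "time_s": time; "qpos": joint angles; "qvel": joint speeds; "effort": joint torques, N m; "ee_pos": TCP position; "ee_rot": TCP orientation; "force": force on the tool from outside, world axes, zero at the start; "torque": the same for the moment, N m; "gripper_width": finger opening in mm; "gripper_force": force on a finger pad.
Only numpy, scipy, OpenCV 4.12 (cv2) and the standard library are available. Lean on these libraries where they do the work, as an engineer would, in place of code of your own. Each camera call takes 0.05 s, during which the arm holds its last target. There are 200 camera calls.

TASK

A carton lies against the fence of the carton gauge. Pull up the spring pin of the sliding stop tube, run the tube towards that carton and let go so that the pin drops fully home in the hole nearest the carton at which the stop plate still stands clear of it. Feel for the hole and never ram the pin sideways; do not shift either carton, and leave the tape roll and the stapler where they are.

Things in the scene. Friction and masses are not known exactly. Their poses are not given: they have to be found in the camera images.
- gauge: Carton gauge, grey steel, screwed down. Origin on the table under the rail; z up. The rail is a straight channel along its y axis, y = -206 to +170 mm, 34 mm wide, 38 mm high with the steel hole strip lying on it. At the +y end stands the fence, an upright plate 55 mm high, x = -25 to +140 mm, its face towards the carton at y = +162 mm.
- strip_mid (a point): Nominal place of the hole strip's second hole, top face: on the gauge at x = 0, y = -30 mm, 38 mm above the table. Strip: 8 mm thick, one slot 58 mm long centred at y = -130 mm of the gauge (pin starts in it) and four round holes of 10.5 mm at y = -70, -30, +10, +50 mm. The strip is clamped with slack: slot and holes together sit up to 10 mm off these values along y, either way.
- stop_tube: Plain aluminium square tube, 46 mm wide (x), 60 mm long (y), top 50 mm above the table. It slides on the rail along the gauge's y only, with about 3 N of friction; starts within 12 mm of y = -130 mm. Origin at table height straight below the pin; axes as the gauge's. A steel collar 18 mm across round the pin rises to 63 mm above the table.
- stop_face (a point): Middle of the stop plate's face towards the carton: on the stop tube at x = 83 mm, y = +30 mm, 26 mm above the table. The plate is steel, 4 mm thick, x = 23 to 143 mm, 48 mm high, fixed to the tube.
- plunger: Spring pin with a black round knob on top of the stop tube; moves up and down only. Origin: middle of the knob (26 mm across, 24 mm tall); axes as the gauge's. Origin height over the table: 80 mm with the pin fully down in slot or hole, 89 mm with its tip on top of the strip, 94 mm at the end of its travel. The spring pushes down with 5 N when down, 8.5 N when fully raised.
- pin_tip (a point): Lower tip of the pin, 51 mm below the plunger's origin. Pin 8 mm across with a flat tip. Down, it blocks the tube (about 1.2 mm play each way in a hole). Let go over plain strip, the tip drags on it with about 3 N while the tube is pushed along, and springs down by itself over a hole. More than 25 N between pin and strip damages them.
- carton_long: Closed loose cardboard carton 90 mm wide (x), 146 mm long (y), 45 mm high, about 0.35 kg. Origin at table height in the middle of its +y end face (all of it lies on the -y side); axes as the gauge's. Either this or the short one lies against the fence, the other beside the gauge. If this one is at the fence, the wanted hole is the one at about y = -30 mm of the gauge.
- carton_short: The same but 106 mm long. If this one is at the fence, the hole wanted is the one at about y = +10 mm of the gauge.
- berth (a point): Point on the gauge where the origin of the carton at the fence lies: x = 85 mm, y = 161 mm of the gauge, at table height. The spare carton's origin lies 130 mm farther along the gauge's +x.
- tape_roll: Bystander: roll of brown tape standing flat, 84 mm across, 48 mm high, on the table beside the rail near its -y end. Origin at the centre of its underside.
- stapler: Bystander: dark stapler 130 mm long, 45 mm high, on the table farther from the robot than the tape roll. Origin at the centre of its underside.
Not all that is in view belongs to the job. Leave any blue or turquoise look-alike of the carton_short alone.

How it is judged (in metres and radians):
On the way, in this order (a step that is already met when the one before it is completed fails the run):
1. the pin is pulled up clear of the slot, with the tube still at its starting place (z of plunger in the frame of gauge above 0.0885 m and y of stop_tube in the frame of gauge below -0.1 m), for 0.1 s.
2. the tube is at the wanted hole and the pin has dropped fully home in it (z of plunger in the frame of gauge below 0.0825 m and ((horizontal distance between carton_long and berth below 0.02 m and y of stop_tube in the frame of gauge between -0.0425 and -0.0175 m) or (horizontal distance between carton_short and berth below 0.02 m and y of stop_tube in the frame of gauge between -0.0025 and 0.0225 m))), for 0.3 s.
At the end, for the whole second after the job is handed in: The pin is fully down (knob middle under 82.5 mm above the table) and the tube within 12.5 mm of y = -30 mm on the gauge if the long carton is at the fence, +10 mm if the short one is; tube and pin are at rest, both cartons within 6 mm of where they started (all of step 2 and linear speed of each of stop_tube, plunger below 0.01 m/s and not (distance of carton_long from where it was at the start of the episode above 0.006 m) and not (distance of carton_short from where it was at the start of the episode above 0.006 m)); the robot touches nothing.
It fails at once if the pin is forced against the hole strip with more than 25 N (contact force between plunger and gauge above 25 N).
It fails at once if a carton is shifted by more than 6 mm (distance of any of carton_long, carton_short from where it was at the start of the episode above 0.006 m).
It fails at once if the tape roll or the stapler is shifted by more than 20 mm (distance of any of tape_roll, stapler from where it was at the start of the episode above 0.02 m).
It also fails if it takes over 40 s, if anything falls off the work surface, if the arm or the gripper's body presses on something with over 40 N, if the wrist force passes 120 N, or if a joint passes its speed limit or range.

## Working session

There is one attempt and no reset: what is moved stays moved. The work goes in short steps, Python scripts to look and compute and a tool call to move; the robot and the scene stay as the last step left them, time stands still between calls to the robot, and variables do not carry over. Pictures are saved under pics/ and viewed, at most 10 in all, crops included, and the job is handed in when it is done.

Besides the shell and the picture viewer there is one more tool, called after "Call:" as name(argument=value, ...), one argument or row to a line, values as JSON. apply_moves: Moves the arm, as the interface text tells. Its arguments: {"type":"object","properties":{"deltas":{"type":"array"},"grip_force":{"type":"number"}},"required":["deltas"]}

```bash
mkdir -p pics; python3 - <<'E'
from workcell import env, cams
import cv2
for n in("scene","top"):
    cv2.imwrite(f"pics/{n}0.png",cams.grab_frame(n)); c=cams.get_calibration(n); print(n,c)
print(env.state())
E
```

```text
scene {'mtx': array([[415.08569591,   0.        , 318.48863467],
       [  0.        , 415.08569591, 199.36347661],
       [  0.        ,   0.        ,   1.        ]]), 'eye': array([1114.77182615,  211.8433727 ,  578.24455229]), 'attitude': array([-133.69563938,    0.47479927,  108.49225626])}
top {'mtx': array([[380.76399265,   0.        , 325.28329529],
       [  0.        , 380.76399265, 197.18762728],
       [  0.        ,   0.        ,   1.        ]]), 'eye': array([548.3069825 ,  38.79283586, 903.72356858]), 'attitude': array([-1.75970649e+02,  9.37629638e-03, -9.00375676e+01])}
{'time_s': 0.1, 'qpos': array([ 7.28267575e+01,  1.83473990e+01,  8.96977709e+01, -2.50823934e-03,
        7.20432296e+01, -1.14580137e+00]), 'qvel': array([ 0.08619654, -0.20973475, -0.18564308, -0.03322183,  0.02599555,
       -0.01111119]), 'effort': array([ 7.25531318e-04, -4.13325369e+01, -2.32515228e+01,  7.30500813e-02,
        4.21739405e-02, -5.75861168e-05]), 'ee_pos': array([158.63936586, 552.23063938, 213.2213005 ]), 'ee_rot': array([-1.79911571e+02,  6.16695535e-04,  1.63973334e+02]), 'force': array([-0.5475664 , -0.02837371, -0.07283784]), 'torque': array([ 0.01208921, -0.04386413,  0.00304946]), 'gripper_force': 0.0, 'gripper_width': 91.35195316827907}
```

View pics/top0.png

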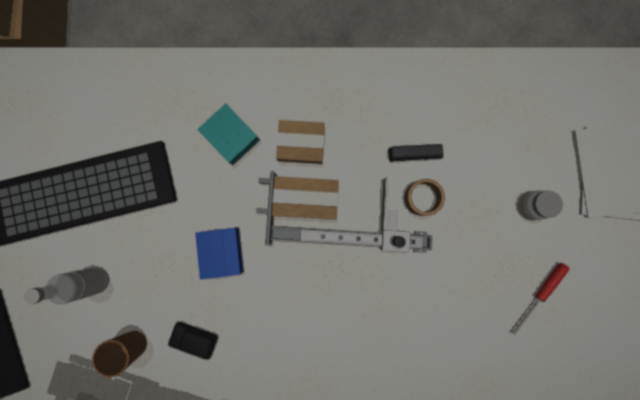

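View pics/scene0.png

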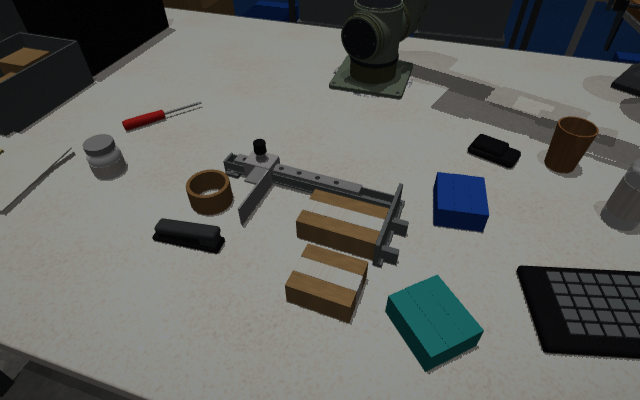

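The long carton is at the fence: it spans px 272–339, against 277–325 for the spare. So the wanted hole is the second one. The knob is at about (399,241) in the top view, and the rail runs left to right. I'll enlarge that area to measure it.

```bash
python3 - <<'E'
import cv2
a=cv2.imread("pics/top0.png")[170:258,258:448]; cv2.imwrite("pics/t1.png",cv2.convertScaleAbs(cv2.resize(a,None,fx=4,fy=4,interpolation=cv2.INTER_CUBIC),alpha=1.6))
b=cv2.imread("pics/scene0.png")[130:260,215:415]; cv2.imwrite("pics/s1.png",cv2.convertScaleAbs(cv2.resize(b,None,fx=4,fy=4,interpolation=cv2.INTER_CUBIC),alpha=1.6))
E
```

```text
(no output)
```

View pics/t1.png

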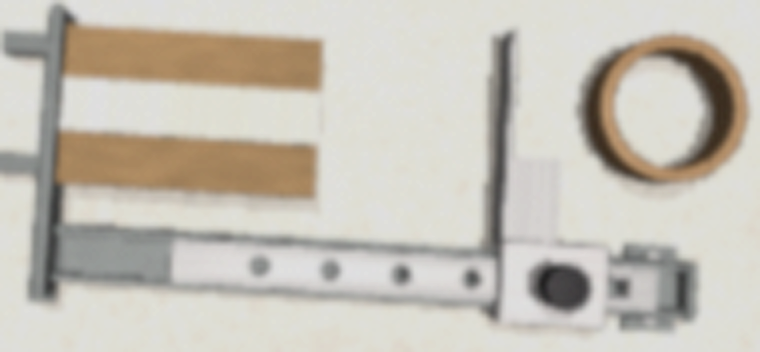

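View pics/s1.png

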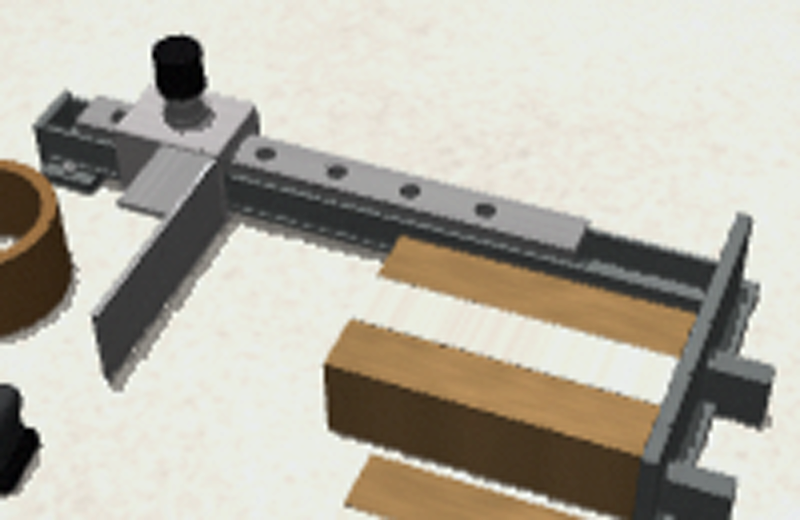

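```bash
cat > h.py <<'E'
import numpy as np
from workcell import env,cams
from scipy.spatial.transform import Rotation as R
def back(n,u,v,z):
    c=cams.get_calibration(n); d=R.from_euler('xyz',c['attitude'],degrees=True).apply(np.linalg.solve(c['mtx'],[u,v,1.]))
    return c['eye']+d*(z-c['eye'][2])/d[2]
E
python3 - <<'E'
from h import *
f=lambda n,o,p,z: back(n,(p[0]+.5)/4-.5+o[0],(p[1]+.5)/4-.5+o[1],z).round(1)
T=("top",(258,170));S=("scene",(215,130))
ht=[f(*T,p,38) for p in[(260,266),(331,270),(402,274.5),(472,278.5)]]
hs=[f(*S,p,38) for p in[(485,210),(410,190),(337,171),(265,153)]]
print(ht,hs)
for h in(ht,hs): d=h[0]-h[3]; print(np.linalg.norm(d),np.degrees(np.arctan2(-d[0],d[1])))
print("knob",f(*T,(570,287),92),f(*S,(178,45),92),f(*S,(180,90),68))
print("tubetop",[f(*T,p,50) for p in[(500,243),(609,247),(604,328),(497,322)]])
print("fence top",[f(*T,p,55) for p in[(62,10),(52,298)]])
print("tape",f(*T,(673,108),48))
print("carton end",[f(*T,p,45) for p in[(322,41),(315,198)]], "plate top",[f(*T,p,48) for p in[(512,33),(500,240)]])
s=env.state();print(s['ee_pos'],s['ee_rot'])
E
```

```text
[array([521.,  45.,  38.]), array([518.7,   4.8,  38. ]), array([516.1, -35.3,  38. ]), array([513.8, -74.9,  38. ])] [array([522.8,  45.2,  38. ]), array([519.9,   5.3,  38. ]), array([517.3, -34.5,  38. ]), array([515.2, -74.7,  38. ])]
120.1159856139057 -3.4364872473755312
120.14062593477695 -3.6269069606033306
knob [ 511.5 -119.7   92. ] [ 509.9 -119.5   92. ] [ 515.2 -118.8   68. ]
tubetop [array([534. , -89.2,  50. ]), array([ 531.8, -150. ,   50. ]), array([ 486.9, -146.5,   50. ]), array([490.2, -87. ,  50. ])]
fence top [array([664.6, 156. ,  55. ]), array([503.9, 160. ,  55. ])]
tape [ 609.7 -187.7   48. ]
carton end [array([648.1,   9.7,  45. ]), array([559.3,  14. ,  45. ])] plate top [array([652.3, -97.6,  48. ]), array([535.7, -89.5,  48. ])]
[158.63936586 552.23063938 213.2213005 ] [-1.79911571e+02  6.16695535e-04  1.63973334e+02]
```

Call:
apply_moves(
  deltas=[
    [-0.02, -0.02, 0, 0, 0.2],
    [-0.054, -0.056, 0, 0, 0.2],
    [-0.088, -0.092, 0, 0, 0.2],
    [-0.122, -0.128, 0, 0, 0.2],
    [-0.156, -0.164, 0, 0, 0.2],
  ],
  grip_force=30,
)

```text
time_s: 0.6
ee_pos: [263.7, 350.0, 213.6]
ee_rot: [-180.0, 0.0, 164.0]
force: [0.1, -0.7, 0.7]
gripper_width: 55.6
gripper_force: 0.0
```

Call:
apply_moves(
  deltas=[
    [-0.034, -0.036, 0, 0, 0.2],
    [-0.068, -0.072, 0, 0, 0.2],
    [-0.102, -0.108, 0, 0, 0.2],
    [-0.136, -0.144, 0, 0, 0.2],
    [-0.17, -0.18, 0, 0, 0.2],
  ],
)

```text
time_s: 1.1
ee_pos: [377.4, 130.1, 213.9]
ee_rot: [180.0, 0.0, 164.0]
force: [0.8, -0.0, -0.4]
gripper_width: 54.9
gripper_force: 0.0
```

Call:
apply_moves(
  deltas=[
    [-0.034, -0.035, 0, -0.05, 0.2],
    [-0.068, -0.07, 0, -0.1, 0.2],
    [-0.102, -0.105, 0, -0.15, 0.2],
    [-0.136, -0.14, 0, -0.2, 0.2],
    [-0.168, -0.173, 0, -0.218, 0.2],
  ],
)

```text
time_s: 1.6
ee_pos: [491.2, -82.8, 213.6]
ee_rot: [180.0, -0.0, 176.5]
force: [0.3, 1.1, 0.2]
gripper_width: 54.4
gripper_force: 0.0
```

Call:
apply_moves(
  deltas=[
    [-0.0225, -0.035, 0.02, 0, 0.2],
    [-0.0225, -0.035, 0.06, 0, 0.2],
    [-0.0225, -0.035, 0.1, 0, 0.2],
    [-0.0225, -0.035, 0.13, 0, 0.2],
    [-0.0225, -0.035, 0.15, 0, 0.2],
  ],
)

```text
time_s: 2.1
ee_pos: [509.3, -116.8, 61.1]
ee_rot: [179.9, -0.3, 176.4]
force: [0.4, -0.3, -0.2]
gripper_width: 54.9
gripper_force: 0.0
```

```bash
python3 - <<'E'
from h import *; import cv2
a=cams.grab_frame("scene")[100:230,200:400]; cv2.imwrite("pics/s2.png",cv2.convertScaleAbs(cv2.resize(a,None,fx=4,fy=4),alpha=1.6))
s=env.state(); print(s['ee_pos'],s['ee_rot'],s['force'])
E
```

```text
[ 507.77652389 -116.26422781   58.91003573] [179.89561891  -0.51093835 176.43972077] [-0.57666522 -0.0299924  -1.57354892]
```

View pics/s2.png

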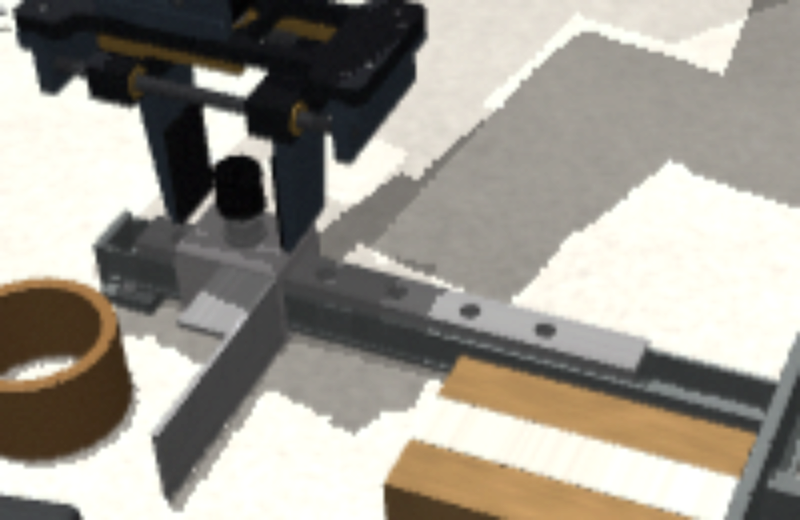

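The knob stands between the fingers, roughly midway, and the fingertips are clear of the tube. The arm is still settling, so I'll correct the position slightly and then close.

Call:
apply_moves(
  deltas=[
    [-0.003, -0.002, -0.002, 0, 0.1],
    [-0.003, -0.002, -0.002, 0, 0],
    [-0.003, -0.002, -0.002, 0, -0.2],
  ],
)

```text
time_s: 2.45
ee_pos: [515.2, -119.5, 67.5]
ee_rot: [-180.0, 0.2, 176.5]
force: [-0.2, 0.2, 0.3]
gripper_width: 40.7
gripper_force: 0.0
```

Call:
apply_moves(
  deltas=[
    [0, 0, 0, 0, -0.4],
    [0, 0, 0, 0, -0.6],
    [0, 0, 0, 0, -1],
    [0, 0, 0, 0, -1],
    [0, 0, 0, 0, -1],
  ],
  grip_force=30,
)

```text
time_s: 2.95
ee_pos: [514.4, -119.1, 66.7]
ee_rot: [180.0, 0.1, 176.5]
force: [-1.1, 0.1, 5.6]
gripper_width: 24.9
gripper_force: 30.0
```

Call:
apply_moves(
  deltas=[
    [0, 0, -0.002, 0, -1],
    [0, 0, -0.005, 0, -1],
    [0, 0, -0.008, 0, -1],
    [0, 0, -0.01, 0, -1],
    [0, 0, -0.012, 0, -1],
  ],
)

```text
time_s: 3.45
ee_pos: [514.3, -119.1, 77.7]
ee_rot: [180.0, 0.0, 176.5]
force: [4.8, 0.7, -9.9]
gripper_width: 25.7
gripper_force: 30.0
```

Call:
apply_moves(
  deltas=[
    [0, 0, 0, 0, -1],
    [0, 0, 0, 0, -1],
    [0, 0, 0, 0, -1],
  ],
)

```text
time_s: 3.75
ee_pos: [514.4, -119.1, 77.9]
ee_rot: [180.0, 0.0, 176.5]
force: [5.3, -0.5, -8.6]
gripper_width: 25.1
gripper_force: 30.0
```

Call:
apply_moves(
  deltas=[
    [0, 0.002, 0, 0, -1],
    [0, 0.007, 0, 0, -1],
    [0, 0.015, 0, 0, -1],
    [0, 0.024, 0, 0, -1],
    [0, 0.033, 0, 0, -1],
  ],
)

```text
time_s: 4.25
ee_pos: [516.3, -87.2, 78.0]
ee_rot: [-179.9, 0.0, 176.5]
force: [4.3, -4.2, -8.4]
gripper_width: 25.1
gripper_force: 30.0
```

Call:
apply_moves(
  deltas=[
    [0, 0.01, 0, 0, -1],
    [0, 0.02, 0, 0, -1],
    [0, 0.03, 0, 0, -1],
    [0, 0.038, 0, 0, -1],
    [0, 0.042, 0, 0, -1],
  ],
)

```text
time_s: 4.75
ee_pos: [518.8, -44.9, 78.0]
ee_rot: [-179.9, 0.0, 176.5]
force: [5.3, -3.8, -8.0]
gripper_width: 25.5
gripper_force: 30.0
```

```bash
python3 - <<'E'
from h import *; import cv2
b=cams.grab_frame("scene")[90:240,215:415]; cv2.imwrite("pics/s3.png",cv2.convertScaleAbs(cv2.resize(b,None,fx=4,fy=4),alpha=1.6))
s=env.state(); print(s['ee_pos'],s['ee_rot'],s['force'])
E
```

```text
[518.87557972 -44.42812457  77.95666098] [-1.79923278e+02  3.78517160e-02  1.76526045e+02] [ 4.26578371 -1.40533232 -8.329539  ]
```

View pics/s3.png

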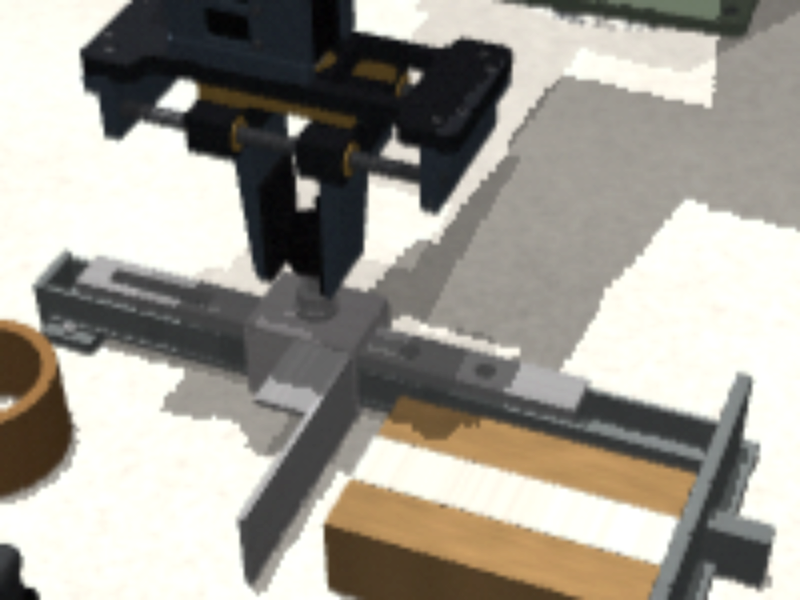

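The tube is just short of the second hole, with holes 3 and 4 visible beyond it. I'll lower the tip onto the strip and open the fingers slightly, then feel for the hole.

Call:
apply_moves(
  deltas=[
    [0, 0, 0.001, 0, -1],
    [0, 0, 0.0018, 0, -1],
    [0, 0, 0.0022, 0, -1],
    [0, 0, 0.0024, 0, -1],
    [0, 0, 0.0024, 0, -1],
  ],
)

```text
time_s: 5.3
ee_pos: [518.9, -44.5, 75.9]
ee_rot: [180.0, 0.0, 176.5]
force: [4.0, 0.9, -5.1]
gripper_width: 25.3
gripper_force: 30.0
```

Call:
apply_moves(
  deltas=[
    [0, 0, 0, 0, -0.35],
    [0, 0, 0, 0, -0.33],
    [0, 0, 0, 0, -0.33],
  ],
)

```text
time_s: 5.6
ee_pos: [517.7, -44.2, 75.7]
ee_rot: [180.0, -0.1, 176.5]
force: [-0.5, -0.3, -0.0]
gripper_width: 30.6
gripper_force: 0.0
```

Call:
apply_moves(
  deltas=[
    [0, 0.002, 0, 0, -0.33],
    [0, 0.0035, 0, 0, -0.33],
    [0, 0.005, 0, 0, -0.33],
    [0, 0.0065, 0, 0, -0.33],
    [0, 0.008, 0, 0, -0.33],
  ],
)

```text
time_s: 6.1
ee_pos: [518.5, -38.2, 75.6]
ee_rot: [-179.8, -0.1, 176.6]
force: [-1.5, -8.7, 0.9]
gripper_width: 31.0
gripper_force: 4.2
```

Call:
apply_moves(
  deltas=[
    [0, 0.0007, 0, 0, -0.33],
    [0, 0.0014, 0, 0, -0.33],
    [0, 0.002, 0, 0, -0.33],
  ],
)

```text
time_s: 6.4
ee_pos: [518.6, -36.0, 75.5]
ee_rot: [-179.8, -0.1, 176.5]
force: [-1.5, -7.4, 0.6]
gripper_width: 30.8
gripper_force: 4.0
```

Call:
apply_moves(
  deltas=[
    [0, 0.0007, 0, 0, -0.33],
    [0, 0.0014, 0, 0, -0.33],
    [0, 0.002, 0, 0, -0.33],
  ],
)

```text
time_s: 6.7
ee_pos: [518.7, -33.5, 75.2]
ee_rot: [-179.9, -0.1, 176.5]
force: [0.1, -2.7, -1.5]
gripper_width: 30.8
gripper_force: 1.6
```

```bash
python3 - <<'E'
from h import *; import cv2
b=cams.grab_frame("scene")[100:230,235:415]; cv2.imwrite("pics/s4.png",cv2.convertScaleAbs(cv2.resize(b,None,fx=4,fy=4),alpha=1.8))
s=env.state(); print(s['ee_pos'],s['force'],s['gripper_force'])
E
```

```text
[518.70625759 -33.01454485  75.1473133 ] [ 0.05959888 -2.65800161  1.81619154] 1.4678847044706345
```

View pics/s4.png

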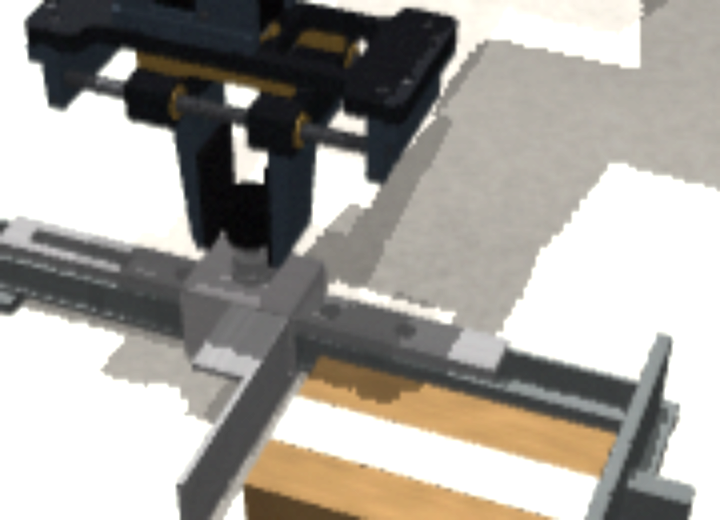

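The knob bottom at (248,252) is now down on the collar, below the fingertips, and the push force has fallen to 2.7 N. The pin looks dropped. I'll centre the fingers, open and retreat upward.

Call:
apply_moves(
  deltas=[
    [0, -0.002, 0, 0, -0.2],
    [0, -0.0024, 0, 0, 0],
    [0, -0.0024, 0, 0, 0],
    [0, -0.0024, -0.01, 0, 0],
    [0, -0.0024, -0.03, 0, 0],
  ],
)

```text
time_s: 7.25
ee_pos: [518.2, -34.4, 105.2]
ee_rot: [180.0, -0.2, 176.5]
force: [0.1, 0.2, -0.3]
gripper_width: 45.9
gripper_force: 0.0
```

Call:
apply_moves(
  deltas=[
    [0, 0, -0.02, 0, 0],
    [0, 0, -0.05, 0, 0],
    [0, 0, -0.07, 0, 0],
    [0, 0, -0.08, 0, 0],
    [0, 0, -0.08, 0, 0],
  ],
)

```text
time_s: 7.75
ee_pos: [520.0, -34.7, 187.2]
ee_rot: [180.0, 0.2, 176.5]
force: [-0.8, 0.4, 0.1]
gripper_width: 45.5
gripper_force: 0.0
```

```bash
python3 - <<'E'
from h import *; import cv2
b=cams.grab_frame("scene"); cv2.imwrite("pics/sf.png",b); b=b[130:260,215:415]; cv2.imwrite("pics/s5.png",cv2.convertScaleAbs(cv2.resize(b,None,fx=4,fy=4,interpolation=cv2.INTER_CUBIC),alpha=1.8))
s=env.state(); print(s['time_s'],s['ee_pos'],s['force'])
c=cams.get_calibration("scene"); Rm=R.from_euler('xyz',c['attitude'],degrees=True)
for z in(68,77,92,101):
    p=c['mtx']@Rm.inv().apply(np.array([516.7,-35,z])-c['eye']); u,v=p[:2]/p[2]; print(z,(u+.5-215)*4-.5,(v+.5-130)*4-.5)
E
```

```text
7.8 [519.20097891 -34.62312463 185.82696465] [-0.39559263  0.57654794 -0.47246538]
68 334.05359588016904 123.446138166438
77 333.2789928356917 108.97195522146353
92 331.96132785754935 84.35015171862847
101 331.1542751876905 69.26961714927427
```

View pics/s5.png

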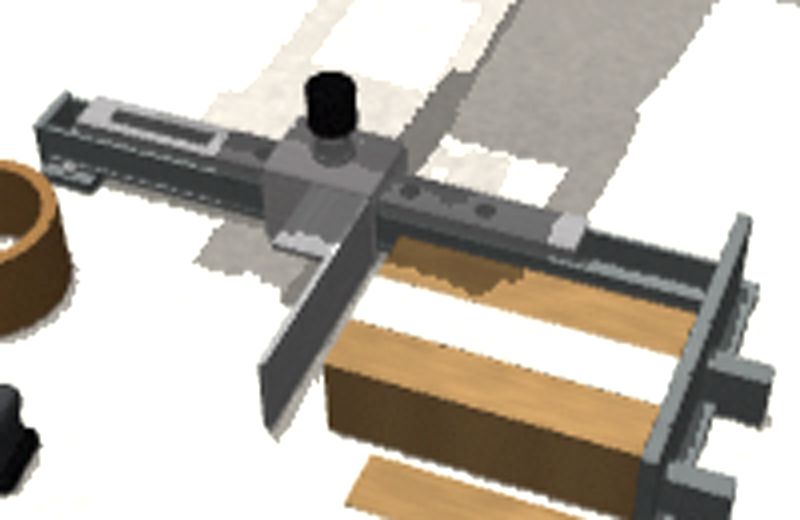

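The knob's top is centred at about (331,82). That matches the pin fully home (predicted 84, against 69 if it were resting on the strip), and it lines up with hole 2. The carton corner is unchanged at (326,365), and the plate stands clear of it.

```bash
python3 -c "
from workcell import env
print(env.job_done())"
```

```text
the job is handed in; nothing more can be done
None
```

The long carton is at the fence, so I set the stop tube at the second hole (y ≈ -30 mm), and the last image shows the pin fully home, the plate clear and the carton unmoved; I handed the job in at about 8 s, and no verdict came back.

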